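# Read a lot tag with the hand terminal

## Task

Book the magazine in: take the hand terminal out of its stand, press its nose lightly, flat and centred on the sprung bullseye pad of the tilted tag post, so that the pad gives a little without reaching its stop, and hold it still there for two seconds. Then lower the terminal gently back into its stand, nose down as it was, and let go; leave the other things on the bench alone.

Things in the scene. Friction and masses are not known exactly. Their poses are not given: they have to be found in the camera images.
- scanner_centre (a point): Centre of the hand terminal, a black slab 201x76x29 mm, about 0.37 kg, standing nose down in the stand at the start. x axis: along it towards the nose (down at the start); y: across the 76 mm width; z: through the 29 mm thickness, out of the screen. Grasp across the 29 mm thickness, about 40 mm below the tail end (which is 100 mm from here along -x).
- nose (a point): Centre of the flat outer face of the rubber reading boot on the terminal's nose, 106 mm along x from the centre; same axes. The boot is 80 mm wide (y), 32 mm thick (z) and 18 mm long, with a greenish window in its face.
- terminal: The hand terminal itself; origin at the middle of its back face, axes as scanner_centre.
- stand: Black charging stand, fixed; origin under its centre at bench height, z up. Foot 100x130x8 mm. Pocket open at the top, inside 40 mm along x by 90 mm along y: floor 8 mm above the bench, straight walls to 64 mm, lips sloping outwards to 74 mm. The terminal stands in it with its thickness along the stand's x, its width along y and its centre 114 mm above the bench.
- tag_post: Grey fixed post carrying a blue tilting head with a sprung bullseye pad (white with green rings, 52 mm across). Foot 110x110 mm, cheeks 105 mm high; origin under its centre at bench height, -x side towards the robot. The pad gives way squarely: 2 N to start it, then 2 N per mm, 6 mm to a hard stop (14 N). A read needs a push of 3 to 12 N.
- aim (a point): Middle of the blue head's front face (72 mm across), about 100 mm above the bench. z axis: out of the face, up and leaning 0.40 to 0.62 rad from vertical to the post's -x side (varies; the head is stiff and stays). The pad is in front of it on this axis, its depth set anew each time: the pad's face is 10 to 22 mm in front of this point, to be felt for or seen.
- stapler: Blue stapler 114 x 29 x 38 mm, bystander; origin under its centre.
- loupe: Black loupe 39 mm across, 31 mm high, bystander; origin under its centre.
- tape_roll: Roll of green tape 98 mm across, 27 mm high, bystander; origin under its centre.
- label_box: Small carton 89 x 70 x 51 mm, bystander; origin under its centre.
Mind the look-alikes: they are no part of the job. What is shaped like the tag_post but yellow is not meant.

How it is judged:
On the way:
1. the terminal's nose is held still, flat (within 0.16 rad) and centred (within 10 mm each way) on the pad, pressed with 3 to 12 N, for 1.5 s (contact force between terminal and tag_post between 3 and 12 N and x of nose in the frame of aim between -0.01 and 0.01 m and y of nose in the frame of aim between -0.01 and 0.01 m and distance between nose and aim below 0.03 m and angle between the x axis of nose and the z axis of aim, either way round below 0.16 rad and linear speed of terminal below 0.015 m/s and angular speed of terminal below 0.15 rad/s), for 1.5 s.
At the end, for the whole second after the job is handed in: After the read, the terminal stands in the stand's pocket again, nose down on its floor (nose less than 16 mm above the bench), upright within 0.18 rad, its centre within 15 mm of the stand's axis, at rest and let go (horizontal distance between scanner_centre and stand below 0.015 m and height (world z) of nose below 0.016 m and height (world z) of scanner_centre above 0.1 m and angle between nose's own x axis and vertical above 2.96 rad and linear speed of terminal below 0.02 m/s and contact force between the fingers and terminal below 0.1 N); the robot touches nothing.
It fails at once if the terminal presses the tag post with more than 25 N (contact force between terminal and tag_post above 25 N).
It fails at once if the terminal is dropped or driven into the stand (over 60 N) (contact force between terminal and stand above 60 N).
It fails at once if a bystander is moved by more than 25 mm (distance of any of stapler, loupe, tape_roll, label_box from where it was at the start of the episode above 0.025 m).
It also fails if it takes over 58 s, if anything falls off the work surface, if the arm or the gripper's body presses on something with over 40 N, if the wrist force passes 120 N, or if a joint passes its speed limit or range.

## Robot

A 7-joint arm with a two-finger parallel gripper is mounted at the origin on the work surface; the furniture and walls round the work are solid. World frame = base frame: x ahead of the robot, y to its left, z up, the work surface at z = 0. Lengths are in m, angles in rad, forces in N, time in s.
With the tool pointing down it reaches from about 0.4 to 0.925 m from the base axis. Payload 5.6 kg.
Tool frame: the origin (TCP) lies at the very end of the fingers, on their centre line; the grasp point (between the pads) lies 19 mm behind it (env.tcp_to_grasp is the distance from the TCP to the grasp point, in m); z points along the fingers, y is the line along which they close (so a half turn about z gives the same grasp; the last joint's range is limited). The gripper opens to 85 mm and grips with 20 to 120 N. Pads are 22 mm wide; open, the fingers measure 114 mm over their backs; the gripper's body (76 mm by 85 mm) begins 54 mm behind the grasp point. The pads swing forward as they close: fully open they stand 13 mm farther back than shut.
Start: joints at [1.103, 0.468, -0.012, 1.603, 0.006, 1.071, -0.056], TCP at [0.268, -0.592, 0.231] pointing down, gripper open.
Joint ranges: [-2.53, 2.53], [-0.31, 2.02], [-1.57, 1.55], [0.28, 2.44], [-1.29, 4.43], [0.15, 1.84], [-2.92, 2.92]. Speed limits (rad/s): [2.57, 2.57, 3.14, 3.14, 3.14, 3.14, 3.14].

## Interface

Orientations are given as a unit quaternion [x, y, z, w].
In Python, from bench import env gives the robot as it stands.
- The arm moves only by the tool step_arm, never from a script. Its arguments are lists of equal length, an entry for each row: "gripper": the gripper command: -1 is shut, 1 is fully open, values between are in proportion; "slide": the shift along the tool's x, y, z in cm, a list of three; "delta_rot": the turn, a rotation vector about the tool's x, y, z in rad, a list of three. A call has 1 to 8 rows; each row shifts and turns the commanded pose from where the row before left it, along the tool's axes as they then stand; what a row does not reach is not made up. A row lasts 1/10 s, in which the tool goes at most 50 mm and 8.59 degrees, less where a joint would pass 70% of its speed; a pose out of reach is approached as far as the arm can. A call is refused whole if a number of a shift passes 5 or a number of a turn 0.15, either way. A call with a gripper value outside its range is refused whole. The fingers move at their own pace and stop on an object; "force" is the grip in N (left out, the last holds). Time passes only in rows, so rows that do not move let the fingers close. It gives the time, the measured TCP pose, the force, the opening and the grip force at its end, in the units of the state.
- env.sense(): the state, without advancing time (a new reading comes with each control period).
- env.grab_frame(name): name is "side" or "top"; returns the picture (400x640x3 uint8, blue, green, red); there is no depth.
- env.camera_params(name): a dict with "mtx" (3x3 intrinsics, pixels), "rvec" (rotation vector, rad) and "tvec" (3), from world to camera coordinates, as OpenCV has them. Camera axes: x right, y down, z forward; pixel columns grow to the right and rows downward; lengths in m; the calibration is good to about 2 mm. A picture is of the moment at which its call begins. camera_params takes no time and is no camera call.
- env.finish_job(): hands the job in; it is judged then, once.
Trained networks look in the newest picture that a camera, given by its name, has taken for a name from the list of things; names that differ only in an ending like _2 or _b are one class to them, and where a whole thing is asked for, a point or a joint stands for the part that bears it (a point fixed in the world has none). Each returns a list of dicts, best first, with "conf" (0 to 1); they miss things now and then, are a little off and sometimes report something else, mostly with a low value. They report only what shows in the picture. A call takes as long as a camera call. They do not tell look-alikes from the thing itself.
- env.search_frame(label, camera): "bbox" ([left, top, right, bottom] in pixels, round what is visible of it).
The state is a dict: "time": time; "joint_positions": joint angles; "qd": joint speeds; "effort": joint torques, N m; "tool_pos": TCP position; "orientation": TCP orientation; "contact_force": force on the tool from outside, world axes, zero at the start; "moment": the same for the moment, N m; "width": finger opening in m; "grasp_force": force on a finger pad.
Only numpy, scipy, OpenCV 4.12 (cv2) and the standard library are available. Lean on these libraries where they do the work, as an engineer would, in place of code of your own. Each camera call takes 0.05 s, during which the arm holds its last target. There are 200 camera calls.

## Working session

There is one attempt and no reset: what is moved stays moved. The work goes in short steps, Python scripts to look and compute and a tool call to move; the robot and the scene stay as the last step left them, time stands still between calls to the robot, and variables do not carry over. Pictures are saved under pics/ and viewed, at most 11 in all, crops included, and the job is handed in when it is done.

Besides the shell and the picture viewer there is one more tool, called after "Emit:" as name(argument=value, ...) on one line, values as JSON. step_arm: Moves the arm, as the interface text tells. Its arguments: {"type":"object","properties":{"gripper":{"type":"array"},"slide":{"type":"array"},"delta_rot":{"type":"array"},"force":{"type":"number"}},"required":["gripper","slide","delta_rot"]}

```bash
mkdir -p pics; ls
python3 - <<'E'
from bench import env
import cv2
s=env.sense();print(s)
for c in("side","top"):
    cv2.imwrite(f"pics/{c}0.png",env.grab_frame(c))
    p=env.camera_params(c);print(c,p)
    for n in("terminal","stand","tag_post","aim","nose","stapler","loupe","tape_roll","label_box"):
        print(n,[(d["bbox"],round(d["conf"],2)) for d in env.search_frame(n,c)][:3])
print(env.sense()["time"])
E
```

```text
pics
{'time': 0.0, 'joint_positions': array([ 1.10303678,  0.46838098, -0.01157824,  1.6036612 ,  0.00597966,
        1.07135922, -0.05630862]), 'qd': array([-0.00126879,  0.00140664,  0.00032127, -0.00177513,  0.00019046,
       -0.000822  ,  0.00026692]), 'effort': array([-3.30978683e-04, -5.32378292e+01,  2.13017967e-02, -2.51305890e+01,
        1.13493160e-02,  7.71885185e-03,  2.75762005e-05]), 'tool_pos': array([ 0.2675619 , -0.59175712,  0.23032027]), 'orientation': array([ 9.77542642e-01,  2.10735844e-01, -2.43824529e-04, -8.53013737e-04]), 'contact_force': array([-0.0690526 , -0.57483641, -0.28723957]), 'moment': array([ 0.00246868,  0.03298239, -0.0006325 ]), 'grasp_force': 0.0, 'width': 0.08556268242928071}
side {'mtx': array([[362.8996155 ,   0.        , 319.74866511],
       [  0.        , 362.8996155 , 199.18217289],
       [  0.        ,   0.        ,   1.        ]]), 'rvec': array([ 0.62172763, -2.35123038,  1.49371506]), 'tvec': array([0.46376167, 0.23108459, 0.55353247])}
terminal [([180.1, 202.3, 236.2, 310.0], 0.72)]
stand [([244.0, 194.6, 283.6, 216.3], 0.64), ([
[... 739 characters left out ...]
ec': array([-0.08029264,  0.56595091,  1.20206265])}
terminal [([185.4, 180.6, 227.4, 199.2], 0.8)]
stand [([189.8, 174.6, 238.5, 215.6], 0.7), ([289.9, 180.3, 298.8, 217.3], 0.24)]
tag_post [([232.7, 247.5, 274.6, 292.3], 0.77), ([342.6, 181.6, 388.1, 225.1], 0.65), ([304.5, 246.4, 340.7, 284.2], 0.56)]
aim [([236.7, 261.1, 262.9, 284.5], 0.92), ([315.3, 255.8, 338.2, 281.5], 0.74), ([355.6, 189.3, 377.3, 214.1], 0.64)]
nose [([184.6, 177.2, 231.8, 199.8], 0.79)]
stapler [([287.5, 181.8, 298.2, 214.1], 0.59)]
loupe [([284.9, 226.7, 295.9, 240.5], 0.43), ([290.0, 183.1, 295.6, 215.5], 0.39)]
tape_roll [([319.8, 119.4, 348.0, 150.2], 0.74)]
label_box [([401.9, 181.8, 442.6, 220.1], 0.68)]
1.0
```

View pics/side0.png

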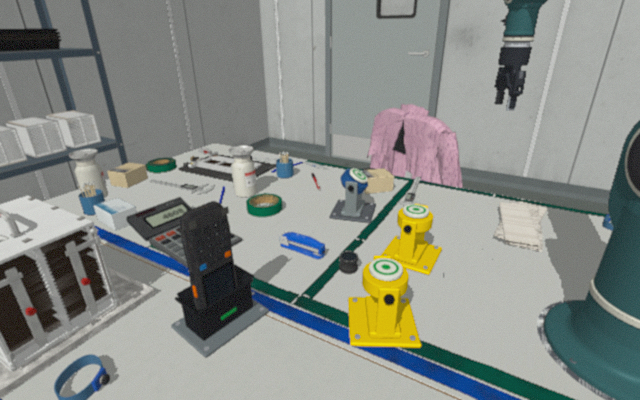

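View pics/top0.png

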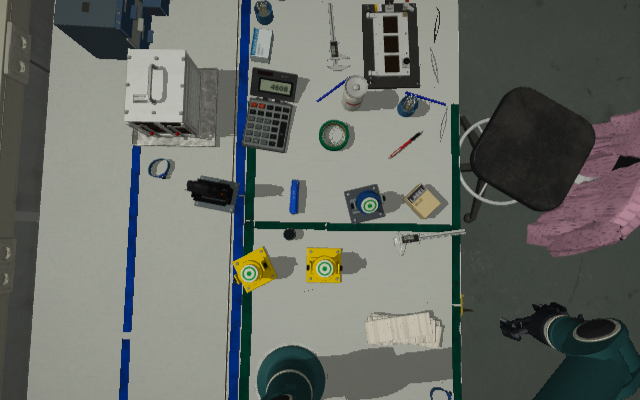

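The target is the grey post with the blue head, at about (367,203) in top and (353,197) in side. The terminal stands at about (212,193) in top and (208,270) in side. Next I'll enlarge these areas to measure them.

Run:
```python
import cv2,numpy as np
t=cv2.imread("pics/top0.png");s=cv2.imread("pics/side0.png")
def crop(im,x,y,w,h):
    c=cv2.resize(im[y:y+h,x:x+w],(400,300),interpolation=cv2.INTER_CUBIC)
    st=10
    for i in range(0,w,st): cv2.putText(c,str(x+i),(int(i*400/w),8),0,.3,(0,0,255),1);cv2.line(c,(int(i*400/w),0),(int(i*400/w),300),(0,0,255) if 0 else (120,120,255),1)
    for i in range(0,h,st): cv2.putText(c,str(y+i),(0,int(i*300/h)+8),0,.3,(0,0,255),1);cv2.line(c,(0,int(i*300/h)),(400,int(i*300/h)),(120,120,255),1)
    return c
a=np.vstack([np.hstack([crop(t,330,175,80,60),crop(s,315,160,80,60)]),np.hstack([crop(t,175,165,80,60),crop(s,140,195,160,160)])])
cv2.imwrite("pics/crops.png",a)
```

```text
(no output)
```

View pics/crops.png

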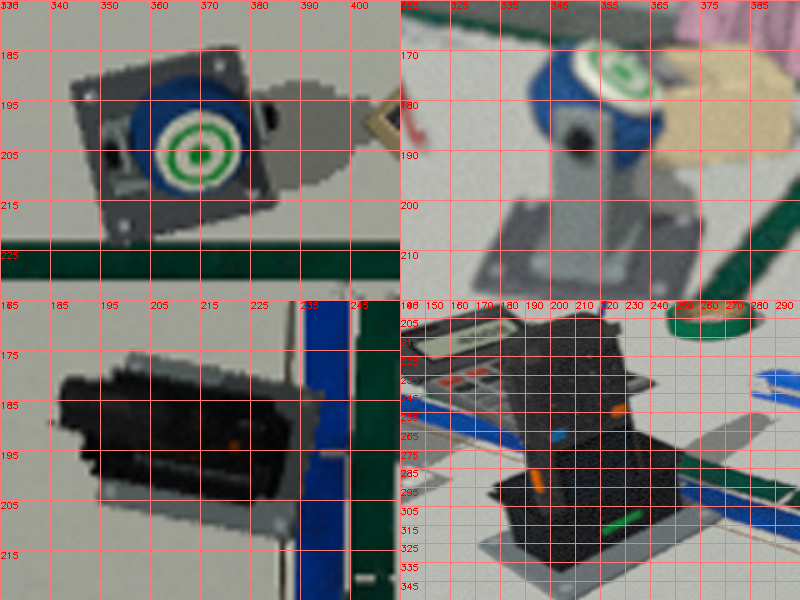

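```bash
cat > h.py <<'E'
import numpy as np,cv2
from scipy.optimize import least_squares
from scipy.spatial.transform import Rotation as R
from bench import env
P={c:env.camera_params(c) for c in("side","top")}
def proj(c,X):
    p=P[c];return cv2.projectPoints(np.atleast_2d(np.array(X,float)),p["rvec"],p["tvec"],p["mtx"],None)[0][:,0]
def tri(obs):
    f=lambda X:np.concatenate([proj(c,X)[0]-uv for c,uv in obs])
    r=least_squares(f,[.6,-.2,.1]);return r.x,r.fun
E
python3 - <<'E'
from h import *
def foot(dx,dy,z,obs,x0):
    def f(v):
        c,s=np.cos(v[2]),np.sin(v[2]);M=np.array([[c,-s],[s,c]]);r=[]
        for cam,sx,sy,uv in obs:
            q=M@[sx*dx/2,sy*dy/2]+v[:2]
            r+=list(proj(cam,[*q,z])[0]-uv)
        return np.array(r)
    r=least_squares(f,x0);print(r.x.round(4),r.fun.round(1))
    return r.x
# world: image up=+x, left=+y (top)
for z in(0,.008):foot(.11,.11,z,[("top",1,1,(344.4,192)),("top",1,-1,(378,184)),("top",-1,-1,(385.6,216)),("top",-1,1,(352.4,224))],[.5,-.2,0])
# stand foot 100 x 130 : long (y) along image columns
foot(.10,.13,.008,[("top",1,1,(201,175)),("top",1,-1,(239.6,183)),("top",-1,-1,(233.6,213)),("top",-1,1,(194.4,205)),
 ("side",-1,1,(205.2,355)),("side",-1,-1,(270,308.6)),("side",1,1,(171.2,325.7))],[.6,.2,0])
X,e=tri([("top",(370,205.8)),("side",(360,174.4))]);print("pad",X.round(4),e.round(1))
for n,X in dict(o=(0,0,0),x=(.5,0,0),y=(.5,.3,0)).items():print(n,proj("top",X).round(),proj("side",X).round())
print(-R.from_rotvec(P["side"]["rvec"]).as_matrix().T@P["side"]["tvec"],-R.from_rotvec(P["top"]["rvec"]).as_matrix().T@P["top"]["tvec"])
E
```

```text
[ 0.5612 -0.2289  0.2505] [ 0.3 -0.5 -0.6 -0.2 -0.1  0.5  0.3  0.3]
[ 0.5607 -0.2278  0.2505] [ 0.2 -0.6 -0.5 -0.4  0.1  0.6  0.2  0.4]
[ 0.5829  0.2529 -0.173 ] [-0.7  0.5 -0.   0.1 -0.4  0.3 -0.7  0.7  0.6  0.1 -0.3 -0.2 -0.6 -1.7]
pad [ 0.5476 -0.2292  0.1092] [ 0.2  0.4 -0.4 -0. ]
o [[291. 380.]] [[624. 351.]]
x [[294. 221.]] [[334. 259.]]
y [[202. 220.]] [[241. 359.]]
[0.1956576  0.57955228 0.44800718] [ 0.47873604 -0.06136543  1.24046283]
```

Run:
```python
from h import *
# angle check: white+green pad region covariance and green covariance
obs={}
for c,(x,y,w,h) in dict(top=(355,190,30,30),side=(345,163,30,25)).items():
    im=cv2.imread(f"pics/{c}0.png")[y:y+h,x:x+w].astype(float)
    g=np.clip(im[...,1]-np.maximum(im[...,0],im[...,2])-10,0,60)
    Y,X=np.mgrid[y:y+h,x:x+w];m=g.sum();u=(g*X).sum()/m;v=(g*Y).sum()/m
    C=np.array([[((X-u)**2*g).sum(),((X-u)*(Y-v)*g).sum()],[0,((Y-v)**2*g).sum()]])/m;C[1,0]=C[0,1]
    C-=np.eye(2)*.15
    print(c,u,v,C.round(2));obs[c]=(u,v,C)
X0,e=tri([(c,o[:2]) for c,o in obs.items()]);print("pad",X0,e)
def n_of(th,yaw): return R.from_euler("z",yaw).apply([-np.sin(th),0,np.cos(th)])
def f(v):
    th,s,yaw=v;n=n_of(th,yaw);a=np.array([-np.sin(yaw),np.cos(yaw),0]);b=np.cross(n,a);r=[(yaw-.25)/.03]
    for c,(u,w,C) in obs.items():
        p0,pa,pb=proj(c,[X0,X0+.01*a,X0+.01*b]);J=np.c_[pa-p0,pb-p0]*100*s
        D=(J@J.T-C)/np.trace(C)*10;r+=[D[0,0],D[0,1],D[1,1]]
    return r
r=least_squares(f,[.5,.01,.25]);print(r.x,np.round(r.fun,2))
for th in(.4,.5,.62):
    q=least_squares(lambda v:f([th,*v]),[.01,.25]);print(th,q.cost,np.round(q.fun,2))
```

```text
top 369.59223044397464 205.3107822410148 [[13.96 -1.47]
 [-1.47 10.98]]
side 358.8967057509771 174.0575097710776 [[12.47  7.04]
 [ 7.04  8.24]]
pad [ 0.54949879 -0.2275887   0.11029124] [ 0.0779548   0.18602615 -0.17454367 -0.00621137]
[0.56370388 0.01104725 0.24959252] [-0.01 -0.29 -0.06 -0.1   0.18  0.2   0.04]
0.4 1.6750611446307127 [-0.05 -0.54  0.21  0.25  0.97 -0.59 -1.29]
0.5 0.3533399311694405 [-0.03 -0.38  0.05  0.08  0.55 -0.06 -0.5 ]
0.62 0.3162593019960751 [ 0.   -0.24 -0.16 -0.31 -0.22  0.36  0.52]
```

The post sits at (0.561,-0.228), yaw 0.25. Its pad is at (0.549,-0.228,0.110), leaning about 0.56 rad. The stand is at (0.583,0.253), yaw -0.173. I'll turn first, then travel over.

Emit:
step_arm(gripper=[1, 1, 1, 1, 1, 1, 1, 1], slide=[[0, 0, -0.8], [0, 0, -0.8], [0, 0, -0.8], [0, 0, -0.8], [0, 0, -0.8], [0, 0, -0.8], [0, 0, -0.8], [0, 0, 0]], delta_rot=[[0, 0, -0.139], [0, 0, -0.139], [0, 0, -0.139], [0, 0, -0.139], [0, 0, -0.139], [0, 0, -0.139], [0, 0, -0.139], [0, 0, 0]])

```text
time: 1.8
tool_pos: [0.2681, -0.5928, 0.2885]
orientation: [0.766, 0.643, -0.0, 0.001]
contact_force: [-0.7, 0.6, 0.0]
width: 0.0854
grasp_force: 0.0
```

Emit:
step_arm(gripper=[1, 1, 1, 1, 1, 1, 1, 1], slide=[[4.4, 0.8, 0], [4.4, 0.8, 0], [4.4, 0.8, 0], [4.4, 0.8, 0], [4.4, 0.8, 0], [4.4, 0.8, 0], [4.4, 0.8, 0], [4.4, 0.8, 0]], delta_rot=[[0, 0, 0], [0, 0, 0], [0, 0, 0], [0, 0, 0], [0, 0, 0], [0, 0, 0], [0, 0, 0], [0, 0, 0]])

```text
time: 2.6
tool_pos: [0.3917, -0.2547, 0.2871]
orientation: [0.767, 0.642, -0.0, 0.0]
contact_force: [0.7, -0.3, 0.2]
width: 0.0854
grasp_force: 0.0
```

Emit:
step_arm(gripper=[1, 1, 1, 1, 1, 1, 1, 1], slide=[[4.4, 0.8, 0], [4.4, 0.8, 0], [4.4, 0.8, 0], [4.4, 0.8, 0], [4.4, 0.8, 0], [4.4, 0.8, 0], [4.4, 0.8, 0], [4.4, 0.8, 0]], delta_rot=[[0, 0, 0], [0, 0, 0], [0, 0, 0], [0, 0, 0], [0, 0, 0], [0, 0, 0], [0, 0, 0], [0, 0, 0]])

```text
time: 3.4
tool_pos: [0.5154, 0.0807, 0.287]
orientation: [0.767, 0.642, -0.0, 0.0]
contact_force: [0.4, -0.2, 0.4]
width: 0.0851
grasp_force: 0.0
```

Emit:
step_arm(gripper=[1, 1, 1, 1, 1], slide=[[4.4, 0.8, 0], [4.4, 0.8, 0], [4.4, 0.8, 0], [2, 0.4, 0], [0, 0, 0]], delta_rot=[[0, 0, 0], [0, 0, 0], [0, 0, 0], [0, 0, 0], [0, 0, 0]])

```text
time: 3.9
tool_pos: [0.5684, 0.228, 0.2863]
orientation: [0.765, 0.644, 0.0, -0.001]
contact_force: [-0.5, 0.0, 0.1]
width: 0.0851
grasp_force: 0.0
```

Run:
```python
from h import *
ce=np.array([.5829,.2529]);c,s=np.cos(-.173),np.sin(-.173);M=np.array([[c,-s],[s,c]])
q=[M@[a*.0145,b*.038]+ce for a in(-1,1) for b in(-1,1)]
for cam in("top","side"):
    U=proj(cam,[[*p,z] for z in(.214,) for p in q]);print(cam,U.round(1).tolist(),U.min(0),U.max(0))
p=env.sense()["tool_pos"]; d=np.array([*ce,.155])-p
rot=R.from_quat(env.sense()["orientation"]);print(rot.inv().apply(d)*100)
t=cv2.imread("pics/top0.png");sd=cv2.imread("pics/side0.png")
a=cv2.resize(t[170:220,180:245],None,fx=6,fy=6,interpolation=3);b=cv2.resize(sd[195:270,170:245],(400,400),interpolation=3)
cv2.convertScaleAbs(a,a,2.5,20);cv2.convertScaleAbs(b,b,2.5,20)
for u,v in proj("top",[[*p,.214] for p in q]):cv2.circle(a,(int((u-180+.5)*6),int((v-170+.5)*6)),2,(0,0,255),-1)
for u,v in proj("side",[[*p,.214] for p in q]):cv2.circle(b,(int((u-170+.5)*5.333),int((v-195+.5)*5.333)),2,(0,0,255),-1)
w=np.zeros((400,800,3),np.uint8);w[:300,:390]=a;w[:,400:]=b;cv2.imwrite("pics/term.png",w)
```

```text
top [[210.1, 195.5], [182.4, 190.1], [212.4, 185.0], [184.8, 179.6]] [182.44114662 179.63440651] [212.35601972 195.48793671]
side [[231.1, 201.6], [186.1, 220.2], [219.5, 196.6], [174.8, 214.1]] [174.80431525 196.64166318] [231.12098048 220.20055565]
[ 2.67100086  1.03189678 13.13586399]
```

View pics/term.png

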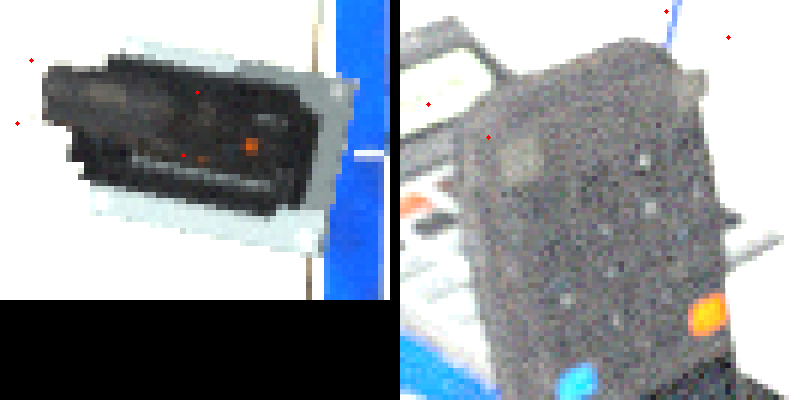

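The tail edge sits about 3 px right of the prediction, with rounded corners, so the terminal is within a few mm of the stand's centre. Now the grasp.

Emit:
step_arm(gripper=[1, 1, 1, 1, 1, 1, 1, 1], slide=[[2.4, 1.0, 0], [0, 0, 0], [0, 0, 3], [0, 0, 3], [0, 0, 3], [0, 0, 3], [0, 0, 1.1], [0, 0, 0]], delta_rot=[[0, 0, 0], [0, 0, 0], [0, 0, 0], [0, 0, 0], [0, 0, 0], [0, 0, 0], [0, 0, 0], [0, 0, 0]])

```text
time: 4.7
tool_pos: [0.5821, 0.2443, 0.1547]
orientation: [0.766, 0.643, -0.002, -0.0]
contact_force: [0.3, -0.5, -0.1]
width: 0.0851
grasp_force: 0.0
```

Emit:
step_arm(gripper=[0.2, 0.0, -0.2, -0.4, -0.6, -0.8, -1, -1], slide=[[0, 0, 0], [0, 0, 0], [0, 0, 0], [0, 0, 0], [0, 0, 0], [0, 0, 0], [0, 0, 0], [0, 0, 0]], delta_rot=[[0, 0, 0], [0, 0, 0], [0, 0, 0], [0, 0, 0], [0, 0, 0], [0, 0, 0], [0, 0, 0], [0, 0, 0]], force=60)

```text
time: 5.5
tool_pos: [0.5836, 0.2463, 0.1573]
orientation: [0.766, 0.643, 0.001, 0.0]
contact_force: [-0.4, -1.5, 6.2]
width: 0.027
grasp_force: 60.4
```

Run:
```python
from h import *
s=env.sense();print(s["tool_pos"],R.from_quat(s["orientation"]).as_matrix().round(3),s["contact_force"],s["moment"],s["width"],s["grasp_force"])
f=env.grab_frame("side");g=env.grab_frame("top")
cv2.imwrite("pics/g.png",np.vstack([cv2.resize(f[150:350,120:387],(800,600))[:600][::1]]))
```

```text
[0.58362355 0.24626156 0.15734233] [[ 0.172  0.985  0.002]
 [ 0.985 -0.172  0.   ]
 [ 0.001  0.002 -1.   ]] [-0.42521077 -1.52315162  6.21323185] [-0.11418299  0.09873836  0.00730524] 0.02702400687312618 60.386202335357666
```

View pics/g.png

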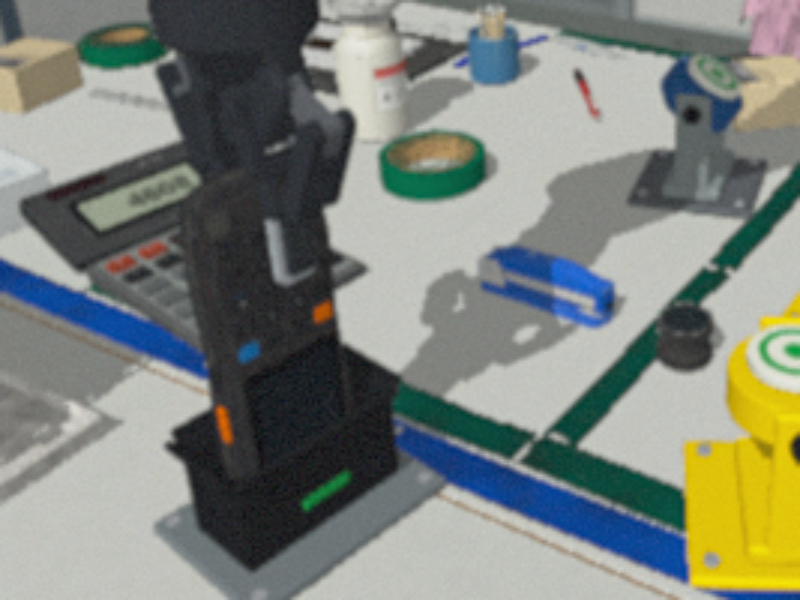

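The terminal is gripped somewhat off-centre across its width, with the finger at about (290,260) in the enlarged view. I'll measure that offset after the lift. Next I lift, turn, travel and tilt above the grey post.

Emit:
step_arm(gripper=[-1, -1, -1, -1, -1, -1, -1, -1], slide=[[0, 0, -0.5], [0, 0, -1], [0, 0, -2], [0, 0, -3], [0, 0, -3.5], [0, 0, -3.5], [0, 0, -3.5], [0, 0, -3]], delta_rot=[[0, 0, 0], [0, 0, 0], [0, 0, 0], [0, 0, 0], [0, 0, 0], [0, 0, 0], [0, 0, 0], [0, 0, 0]], force=100)

```text
time: 6.4
tool_pos: [0.5824, 0.2461, 0.3581]
orientation: [0.765, 0.644, -0.0, -0.0]
contact_force: [-0.3, -0.0, -4.3]
width: 0.0264
grasp_force: 99.0
```

Emit:
step_arm(gripper=[-1, -1, -1, -1, -1, -1, -1, -1], slide=[[0, 0, 0], [0, 0, 0], [0, 0, 0], [0, 0, 0], [-2, -1.2, 0], [-3, -1.7, 0], [-3.5, -2, 0], [-3.5, -2, 0]], delta_rot=[[0, 0, -0.1], [0, 0, -0.12], [0, 0, -0.12], [0, 0, -0.082], [0, 0, 0], [0, 0, 0], [0, 0, 0], [0, 0, 0]])

```text
time: 7.2
tool_pos: [0.5444, 0.1116, 0.3557]
orientation: [0.613, 0.79, -0.001, -0.001]
contact_force: [1.0, -0.2, -3.5]
width: 0.0262
grasp_force: 99.5
```

Emit:
step_arm(gripper=[-1, -1, -1, -1, -1, -1, -1, -1], slide=[[-3.5, -2, 0], [-3.5, -2, 0], [-3.5, -2, 0], [-3.5, -2, 0], [-3.5, -2, 0], [-3.5, -2, 0], [-3.5, -2, 0], [-3.5, -2, 0]], delta_rot=[[0, 0, 0], [0, 0, 0], [0, 0, 0], [0, 0, 0], [0, 0, 0], [0, 0, 0], [0, 0, 0], [0, 0, 0]])

```text
time: 8.0
tool_pos: [0.4583, -0.1991, 0.3563]
orientation: [0.614, 0.79, -0.0, -0.0]
contact_force: [1.4, -0.0, -4.6]
width: 0.0268
grasp_force: 99.5
```

Emit:
step_arm(gripper=[-1, -1, -1, -1, -1, -1, -1, -1], slide=[[-3, -2, 0], [-2, -1.2, 0], [0, 0, 0], [0, 0, 0], [0, 0, 0], [0, 0, 0], [0, 0, 0], [0, 0, 0]], delta_rot=[[0, 0, 0], [0, 0, 0], [-0.1, 0, 0], [-0.12, 0, 0], [-0.12, 0, 0], [-0.12, 0, 0], [-0.1, 0, 0], [0, 0, 0]])

```text
time: 8.8
tool_pos: [0.4376, -0.2548, 0.3543]
orientation: [0.592, 0.758, 0.217, 0.168]
contact_force: [-1.2, 0.6, -4.4]
width: 0.0264
grasp_force: 100.6
```

Run:
```python
from h import *
s=env.sense();print(s["tool_pos"],s["contact_force"],s["width"]);r=R.from_quat(s["orientation"]);print(r.as_matrix().round(3))
n=R.from_euler("z",.25).apply([-np.sin(.56),0,np.cos(.56)]);T=np.array([.549,-.228,.110])+n*.207
print(r.inv().apply(T-s["tool_pos"])*100)
```

```text
[ 0.43760887 -0.25480209  0.35425974] [-1.18015451  0.59794396 -4.42782653] 0.02636439786348916
[[-0.243  0.824  0.512]
 [ 0.97   0.205  0.13 ]
 [ 0.002  0.528 -0.849]]
[-0.17383946 -3.24840644  6.09069287]
```

Emit:
step_arm(gripper=[-1, -1, -1, -1, -1, -1], slide=[[-0.3, -0.8, 1.5], [-0.3, -0.8, 1.5], [-0.2, -0.8, 1.5], [0, -0.8, 1.5], [0, 0, 0], [0, 0, 0]], delta_rot=[[0, 0, 0], [0, 0, 0], [0, 0, 0], [0, 0, 0], [0, 0, 0], [0, 0, 0]])

```text
time: 9.4
tool_pos: [0.4481, -0.2603, 0.2889]
orientation: [0.589, 0.759, 0.218, 0.169]
contact_force: [0.9, -1.1, -3.7]
width: 0.0268
grasp_force: 100.6
```

Run:
```python
from h import *
s=env.sense();p=s["tool_pos"];print(p,s["contact_force"]);r=R.from_quat(s["orientation"])
f=env.grab_frame("side");g=env.grab_frame("top");cv2.imwrite("pics/side1.png",f);cv2.imwrite("pics/top1.png",g)
nose=p+r.apply([0,0,.147])
for c in("side","top"):
    print(c,proj(c,[p,nose]).round(1).tolist(),[(d["bbox"],round(d["conf"],2)) for n in("nose","aim") for d in env.search_frame(n,c)])
a=cv2.resize(f[110:210,300:400],(400,400),interpolation=3);b=cv2.resize(g[160:235,325:400],(400,400),interpolation=3)
for im,c,o,k in((a,"side",(300,110),4),(b,"top",(325,160),5.3333)):
    cv2.convertScaleAbs(im,im,1.6,10)
    for i,sx in enumerate((-.04,.04)):
        for sy in(-.016,.016):
            for z in(.147,.129):
                u,v=proj(c,p+r.apply([sx,sy,z]))[0];cv2.circle(im,(int((u-o[0]+.5)*k),int((v-o[1]+.5)*k)),2,(0,0,255) if z>.13 else (0,255,255),-1)
cv2.imwrite("pics/hover.png",np.hstack([a,b]))
```

```text
[ 0.4481469  -0.26030262  0.2888758 ] [ 0.86073953 -1.08195732 -3.70123717]
side [[407.4, 104.9], [371.1, 154.0]] [([364.6, 84.8, 426.0, 166.5], 0.62), ([330.1, 168.8, 374.7, 225.2], 0.52), ([339.7, 171.2, 369.0, 195.3], 0.69), ([360.1, 259.7, 406.8, 296.4], 0.66), ([399.8, 205.8, 431.7, 233.4], 0.63)]
top [[393.1, 242.2], [377.1, 213.6]] [([360.0, 205.0, 408.0, 260.4], 0.59), ([403.9, 183.3, 442.5, 218.4], 0.33), ([353.5, 190.8, 377.1, 208.3], 0.96), ([311.0, 257.8, 339.5, 281.8], 0.89), ([235.0, 261.1, 262.0, 286.0], 0.68)]
```

View pics/hover.png

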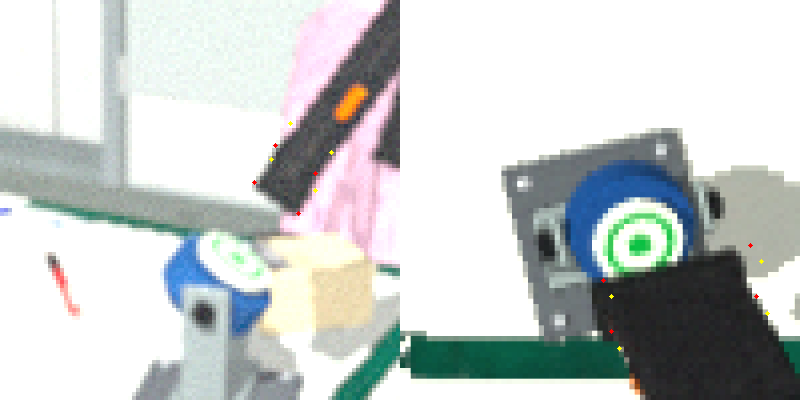

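The boot's far edge runs from (593,285) to (738,250) in the enlarged top view. The model predicts (603,280) to (750,245), so the nose is about 5.5 mm along +x of the tool. The side view agrees with the model.

Run:
```python
from h import *
s=env.sense();r=R.from_quat(s["orientation"]);print(s["tool_pos"])
for pad in([.549,-.228,.110],[.5476,-.2292,.1092]):
  print(r.inv().apply(pad-(s["tool_pos"]+r.apply([.0055,0,.147])))*100)
n=R.from_euler("z",.25).apply([-np.sin(.56),0,np.cos(.56)]);print(r.inv().apply(-n))
```

```text
[ 0.44763845 -0.261183    0.28917059]
[ 0.19134001 -0.50401537  6.13195006]
[ 0.10964793 -0.68657737  6.11201215]
[ 1.63183073e-03 -1.49457328e-04  9.99998657e-01]
```

Emit:
step_arm(gripper=[-1, -1, -1, -1, -1, -1, -1, -1], slide=[[0.15, -0.55, 0], [0, 0, 1], [0, 0, 1], [0, 0, 1], [0, 0, 1], [0, 0, 0.7], [0, 0, 0.3], [0, 0, 0]], delta_rot=[[0, 0, 0], [0, 0, 0], [0, 0, 0], [0, 0, 0], [0, 0, 0], [0, 0, 0], [0, 0, 0], [0, 0, 0]])

```text
time: 10.5
tool_pos: [0.4684, -0.2538, 0.2426]
orientation: [0.59, 0.759, 0.218, 0.169]
contact_force: [0.7, 0.2, -4.2]
width: 0.0265
grasp_force: 100.6
```

Run:
```python
from h import *
f=env.grab_frame("side");g=env.grab_frame("top")
s=env.sense();p=s["tool_pos"];r=R.from_quat(s["orientation"]);print(p,s["contact_force"],r.inv().apply(s["contact_force"]))
print(r.inv().apply([.5485,-.2285,.110]-(p+r.apply([.0055,0,.147])))*100)
a=cv2.resize(f[150:230,310:390],(400,400),interpolation=3);b=cv2.resize(g[165:240,325:400],(400,400),interpolation=3)
for im,c,o,k in((a,"side",(310,150),5),(b,"top",(325,165),5.3333)):
    cv2.convertScaleAbs(im,im,1.6,10)
    for sx in(-.0345,.0455):
        for sy in(-.016,.016):
            u,v=proj(c,p+r.apply([sx,sy,.147]))[0];cv2.circle(im,(int((u-o[0]+.5)*k),int((v-o[1]+.5)*k)),2,(0,0,255),-1)
cv2.imwrite("pics/near.png",np.hstack([a,b]))
```

```text
[ 0.46835882 -0.25431173  0.24329563] [-0.13535225 -0.36144259 -3.78912142] [-0.31603533 -2.19972171  3.09317768]
[-0.01832483  0.03699825  1.05695836]
```

View pics/near.png

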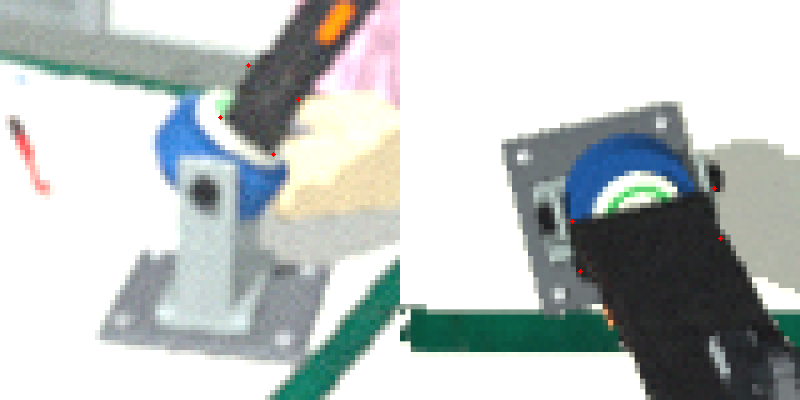

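The side view shows the boot face parallel to the pad and about 1 cm off it. Now I creep in.

Emit:
step_arm(gripper=[-1, -1, -1, -1, -1], slide=[[0, 0, 0.2], [0, 0, 0.2], [0, 0, 0.2], [0, 0, 0], [0, 0, 0]], delta_rot=[[0, 0, 0], [0, 0, 0], [0, 0, 0], [0, 0, 0], [0, 0, 0]])

```text
time: 11.1
tool_pos: [0.4713, -0.2533, 0.238]
orientation: [0.59, 0.759, 0.218, 0.17]
contact_force: [-0.5, 0.3, -4.2]
width: 0.0264
grasp_force: 100.6
```

Emit:
step_arm(gripper=[-1, -1, -1], slide=[[0, 0, 0.1], [0, 0, 0.1], [0, 0, 0]], delta_rot=[[0, 0, 0], [0, 0, 0], [0, 0, 0]])

```text
time: 11.4
tool_pos: [0.4724, -0.253, 0.2363]
orientation: [0.59, 0.759, 0.218, 0.17]
contact_force: [-0.6, 0.1, -4.8]
width: 0.0267
grasp_force: 100.6
```

Emit:
step_arm(gripper=[-1, -1, -1], slide=[[0, 0, 0.1], [0, 0, 0], [0, 0, 0]], delta_rot=[[0, 0, 0], [0, 0, 0], [0, 0, 0]])

```text
time: 11.7
tool_pos: [0.4729, -0.2531, 0.2356]
orientation: [0.59, 0.759, 0.218, 0.17]
contact_force: [-0.8, -0.2, -2.8]
width: 0.0264
grasp_force: 100.7
```

Emit:
step_arm(gripper=[-1, -1, -1], slide=[[0, 0, 0.1], [0, 0, 0], [0, 0, 0]], delta_rot=[[0, 0, 0], [0, 0, 0], [0, 0, 0]])

```text
time: 12.0
tool_pos: [0.4734, -0.253, 0.2348]
orientation: [0.59, 0.759, 0.218, 0.17]
contact_force: [-2.8, 0.6, -0.7]
width: 0.0266
grasp_force: 101.0
```

Emit:
step_arm(gripper=[-1, -1, -1], slide=[[0, 0, 0.1], [0, 0, 0], [0, 0, 0]], delta_rot=[[0, 0, 0], [0, 0, 0], [0, 0, 0]])

```text
time: 12.3
tool_pos: [0.4739, -0.2529, 0.2339]
orientation: [0.59, 0.759, 0.218, 0.17]
contact_force: [-3.6, -0.9, 0.6]
width: 0.0265
grasp_force: 101.3
```

Emit:
step_arm(gripper=[-1, -1, -1, -1, -1, -1, -1, -1], slide=[[0, 0, 0.07], [0, 0, 0], [0, 0, 0], [0, 0, 0], [0, 0, 0], [0, 0, 0], [0, 0, 0], [0, 0, 0]], delta_rot=[[0, 0, 0], [0, 0, 0], [0, 0, 0], [0, 0, 0], [0, 0, 0], [0, 0, 0], [0, 0, 0], [0, 0, 0]])

```text
time: 13.1
tool_pos: [0.4743, -0.2529, 0.2335]
orientation: [0.59, 0.759, 0.218, 0.17]
contact_force: [-5.0, -1.5, 3.1]
width: 0.0266
grasp_force: 101.8
```

Run:
```python
from h import *
f=env.grab_frame("side");g=env.grab_frame("top");F=[]
for i in range(6):
    s=env.sense();r=R.from_quat(s["orientation"]);F.append(r.inv().apply(s["contact_force"]));env.camera_params("top")
    if i<5: env.grab_frame("top")
p=s["tool_pos"];print(np.mean(F,0),p,s["time"],s["moment"])
print(r.inv().apply([.5485,-.2285,.110]-(p+r.apply([.0055,0,.147])))*1000)
a=cv2.resize(f[150:230,310:390],(400,400),interpolation=3);b=cv2.resize(g[165:240,325:400],(400,400),interpolation=3)
for im,c,o,k in((a,"side",(310,150),5),(b,"top",(325,165),5.3333)):
    cv2.convertScaleAbs(im,im,1.6,10)
    for sx in(-.0345,.0455):
        for sy in(-.016,.016):
            u,v=proj(c,p+r.apply([sx,sy,.147]))[0];cv2.circle(im,(int((u-o[0]+.5)*k),int((v-o[1]+.5)*k)),2,(0,0,255),-1)
    n=r.apply([0,0,-1]);q=np.array([.5485,-.2285,.110])-.003*n   # predicted pad outline
    for t in np.linspace(0,6.28,40):
        u,v=proj(c,q+r.apply([.026*np.cos(t),.026*np.sin(t),0]))[0];cv2.circle(im,(int((u-o[0]+.5)*k),int((v-o[1]+.5)*k)),1,(0,200,255),-1)
cv2.imwrite("pics/press.png",np.hstack([a,b]))
```

```text
[ 0.25945969 -3.08254531 -4.92170879] [ 0.47428442 -0.25289848  0.23344933] 13.45 [-0.16809744  1.51421104  0.17517792]
[-0.0620468   0.45191514 -1.00959283]
```

View pics/press.png

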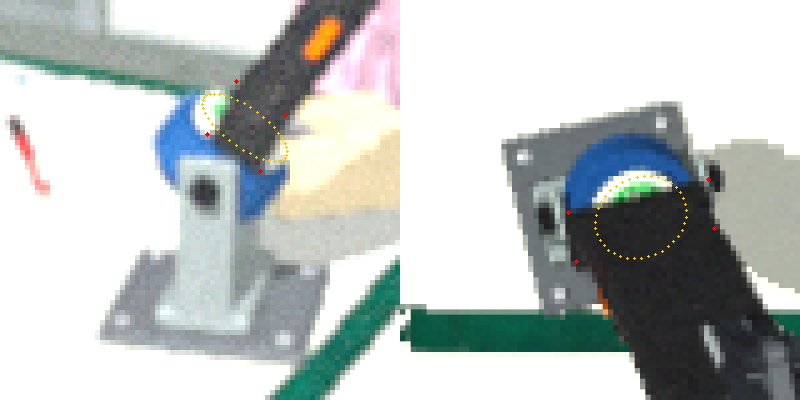

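The force rise is about 8 N. In the top view the boot's far edge leaves about 13 mm of the pad showing where 10 mm was expected, so the boot sits roughly 3 mm towards -y of the tool. I'll finish this hold, then back off, shift +3 mm and press again for margin.

Emit:
step_arm(gripper=[-1, -1, -1, -1, -1, -1, -1, -1], slide=[[0, 0, 0], [0, 0, 0], [0, 0, 0], [0, 0, 0], [0, 0, 0], [0, 0, 0], [0, 0, 0], [0, 0, 0]], delta_rot=[[0, 0, 0], [0, 0, 0], [0, 0, 0], [0, 0, 0], [0, 0, 0], [0, 0, 0], [0, 0, 0], [0, 0, 0]])

```text
time: 14.25
tool_pos: [0.4743, -0.2529, 0.2335]
orientation: [0.59, 0.759, 0.218, 0.17]
contact_force: [-5.6, -0.8, 2.7]
width: 0.0268
grasp_force: 101.8
```

Emit:
step_arm(gripper=[-1, -1, -1, -1, -1, -1, -1, -1], slide=[[0, 0, 0], [0, 0, 0], [0, 0, 0], [0, 0, -0.3], [0, 0, -0.3], [0, 0.3, 0], [0, 0, 0], [0, 0, 0]], delta_rot=[[0, 0, 0], [0, 0, 0], [0, 0, 0], [0, 0, 0], [0, 0, 0], [0, 0, 0], [0, 0, 0], [0, 0, 0]])

```text
time: 15.05
tool_pos: [0.4738, -0.2524, 0.2398]
orientation: [0.59, 0.759, 0.218, 0.169]
contact_force: [0.6, 0.4, -3.6]
width: 0.0263
grasp_force: 100.6
```

Emit:
step_arm(gripper=[-1, -1, -1, -1, -1, -1, -1], slide=[[0, 0, 0.2], [0, 0, 0.1], [0, 0, 0.1], [0, 0, 0.1], [0, 0, 0.05], [0, 0, 0], [0, 0, 0]], delta_rot=[[0, 0, 0], [0, 0, 0], [0, 0, 0], [0, 0, 0], [0, 0, 0], [0, 0, 0], [0, 0, 0]])

```text
time: 15.75
tool_pos: [0.4764, -0.2522, 0.2354]
orientation: [0.59, 0.759, 0.218, 0.17]
contact_force: [-4.0, -0.3, 1.6]
width: 0.0267
grasp_force: 101.4
```

Run:
```python
from h import *
g=env.grab_frame("side");F=[]
for i in range(6):
    s=env.sense();r=R.from_quat(s["orientation"]);F.append(r.inv().apply(s["contact_force"]))
    if i<5: env.grab_frame("top")
g=env.grab_frame("side");t=env.grab_frame("top");p=s["tool_pos"]
print(np.mean(F,0),p,s["time"])
print(r.inv().apply([.5485,-.2285,.110]-(p+r.apply([.0055,0,.147])))*1000)
cv2.imwrite("pics/press2.png",np.hstack([cv2.resize(g[160:200,335:375],(400,400)),cv2.resize(t[185:225,350:390],(400,400))]))
```

```text
[ 0.60187117 -2.9802416  -3.51857511] [ 0.47646785 -0.25216179  0.23530974] 16.05
[-0.27897848 -2.47113844 -0.6522121 ]
```

View pics/press2.png

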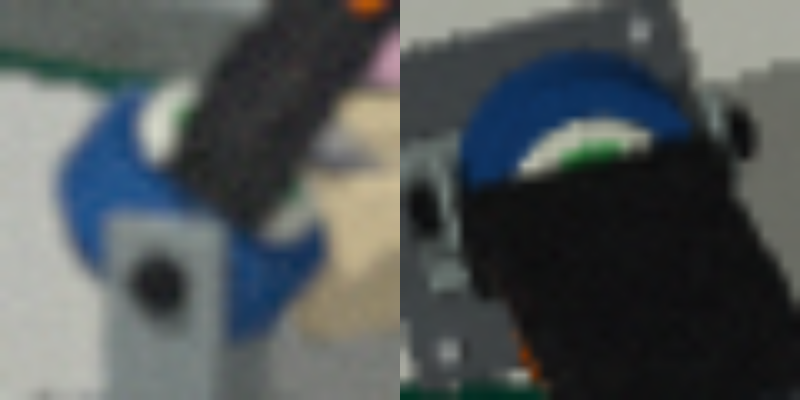

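The boot now sits symmetrically, with pad showing on both sides: left (160,130) and right (295,220) in the side crop. The push is about 7 N. I hold 2 s, then retract.

Emit:
step_arm(gripper=[-1, -1, -1, -1, -1, -1, -1, -1], slide=[[0, 0, 0], [0, 0, 0], [0, 0, 0], [0, 0, 0], [0, 0, 0], [0, 0, 0], [0, 0, 0], [0, 0, 0]], delta_rot=[[0, 0, 0], [0, 0, 0], [0, 0, 0], [0, 0, 0], [0, 0, 0], [0, 0, 0], [0, 0, 0], [0, 0, 0]])

```text
time: 16.95
tool_pos: [0.4765, -0.2521, 0.2353]
orientation: [0.59, 0.759, 0.218, 0.17]
contact_force: [-5.2, -0.6, 1.3]
width: 0.0266
grasp_force: 101.5
```

Emit:
step_arm(gripper=[-1, -1, -1, -1, -1, -1, -1, -1], slide=[[0, 0, 0], [0, 0, 0], [0, 0, 0], [0, 0, 0], [0, 0, 0], [0, 0, 0], [0, 0, 0], [0, 0, 0]], delta_rot=[[0, 0, 0], [0, 0, 0], [0, 0, 0], [0, 0, 0], [0, 0, 0], [0, 0, 0], [0, 0, 0], [0, 0, 0]])

```text
time: 17.75
tool_pos: [0.4765, -0.2521, 0.2352]
orientation: [0.59, 0.759, 0.218, 0.17]
contact_force: [-3.8, -1.0, 2.2]
width: 0.0267
grasp_force: 101.5
```

Emit:
step_arm(gripper=[-1, -1, -1, -1, -1, -1, -1, -1], slide=[[0, 0, 0], [0, 0, 0], [0, 0, -0.3], [0, 0, -1], [0, 0, -2], [0, 0, -3], [0, 0, -3], [0, 0, -3]], delta_rot=[[0, 0, 0], [0, 0, 0], [0, 0, 0], [0, 0, 0], [0, 0, 0], [0, 0, 0], [0, 0, 0], [0, 0, 0]])

```text
time: 18.55
tool_pos: [0.4124, -0.2674, 0.3405]
orientation: [0.59, 0.759, 0.218, 0.169]
contact_force: [0.7, -1.0, -3.6]
width: 0.0267
grasp_force: 100.4
```

Emit:
step_arm(gripper=[-1, -1, -1, -1, -1, -1, -1, -1], slide=[[0, 0, -1], [0, 0, 0], [0, 0, 0], [0, 0, 0], [0, 0, 0], [0, 0, 0], [0, 0, 0], [0, 0, 0]], delta_rot=[[0, 0, 0], [0.1, 0, 0], [0.12, 0, 0], [0.12, 0, 0], [0.12, 0, 0], [0.1, 0, 0], [0, 0, 0.1], [0, 0, 0.1]])

```text
time: 19.35
tool_pos: [0.4092, -0.2677, 0.3469]
orientation: [0.69, 0.724, 0.001, -0.001]
contact_force: [-0.5, -0.5, -3.7]
width: 0.0264
grasp_force: 101.1
```

Emit:
step_arm(gripper=[-1, -1, -1, -1, -1], slide=[[0, 0, 0], [0, 0, 0], [0, 0, 0], [0, 0, 0], [0, 0, 0]], delta_rot=[[0, 0, 0.1], [0, 0, 0.122], [0, 0, 0], [0, 0, 0], [0, 0, 0]])

```text
time: 19.85
tool_pos: [0.4081, -0.2691, 0.3477]
orientation: [0.765, 0.644, 0.0, -0.0]
contact_force: [-0.1, 0.5, -4.1]
width: 0.0265
grasp_force: 101.1
```

Run:
```python
from h import *
s=env.sense();p=s["tool_pos"];r=R.from_quat(s["orientation"]);print(s["time"],p,r.as_matrix().round(3),s["contact_force"])
print(r.inv().apply(np.array([.5824,.2461,.3581])-p)*100)
```

```text
19.85 [ 0.40810664 -0.26912314  0.34769546] [[ 0.17   0.985 -0.   ]
 [ 0.985 -0.17   0.001]
 [ 0.001 -0.    -1.   ]] [-0.10798672  0.46147735 -4.10490962]
[53.7358104   8.41762194 -1.00968128]
```

Emit:
step_arm(gripper=[-1, -1, -1, -1, -1, -1, -1, -1], slide=[[2, 0.3, 0], [3.5, 0.5, 0], [4, 0.6, 0], [4, 0.6, 0], [4, 0.6, 0], [4, 0.6, 0], [4, 0.6, 0], [4, 0.6, 0]], delta_rot=[[0, 0, 0], [0, 0, 0], [0, 0, 0], [0, 0, 0], [0, 0, 0], [0, 0, 0], [0, 0, 0], [0, 0, 0]])

```text
time: 20.65
tool_pos: [0.5024, 0.015, 0.3481]
orientation: [0.765, 0.644, 0.0, 0.0]
contact_force: [0.8, -0.6, -4.6]
width: 0.0266
grasp_force: 101.1
```

Emit:
step_arm(gripper=[-1, -1, -1, -1, -1, -1, -1, -1], slide=[[4, 0.7, 0], [4, 0.7, 0], [4, 0.7, 0], [4, 0.7, 0], [4, 0.7, 0], [2.7, 0.7, 0], [1.5, 0.4, 0], [0, 0, 0]], delta_rot=[[0, 0, 0], [0, 0, 0], [0, 0, 0], [0, 0, 0], [0, 0, 0], [0, 0, 0], [0, 0, 0], [0, 0, 0]])

```text
time: 21.45
tool_pos: [0.5889, 0.2468, 0.3471]
orientation: [0.764, 0.645, 0.0, -0.001]
contact_force: [-0.1, -0.2, -5.1]
width: 0.0267
grasp_force: 101.1
```

Emit:
step_arm(gripper=[-1, -1, -1, -1, -1], slide=[[0, 0, 2], [0, 0, 2], [0, 0, 2], [0, 0, 1], [0, 0, 0]], delta_rot=[[0, 0, 0], [0, 0, 0], [0, 0, 0], [0, 0, 0], [0, 0, 0]])

```text
time: 21.95
tool_pos: [0.5887, 0.2425, 0.2764]
orientation: [0.766, 0.643, -0.002, -0.0]
contact_force: [1.2, 0.5, -3.4]
width: 0.0266
grasp_force: 100.9
```

Run:
```python
from h import *
f=env.grab_frame("side");g=env.grab_frame("top")
s=env.sense();p=s["tool_pos"];r=R.from_quat(s["orientation"]);print(s["time"],p,r.as_matrix().round(3),s["contact_force"])
print(r.inv().apply(np.array([.5834,.2463,.165])-p)*100)
a=cv2.resize(f[180:340,140:300],(400,400),interpolation=3);b=cv2.resize(g[160:240,170:250],(400,400),interpolation=3)
for im,c,o,k in((a,"side",(140,180),2.5),(b,"top",(170,160),5)):
    cv2.convertScaleAbs(im,im,2,20)
    for sx in(-.0345,.0455):
        for sy in(-.016,.016):
            u,v=proj(c,p+r.apply([sx,sy,.147]))[0];cv2.circle(im,(int((u-o[0]+.5)*k),int((v-o[1]+.5)*k)),2,(0,0,255),-1)
cv2.imwrite("pics/back.png",np.hstack([a,b]))
```

```text
22.05 [0.58957584 0.24377374 0.2787034 ] [[ 0.173  0.985  0.001]
 [ 0.985 -0.173  0.   ]
 [ 0.001  0.001 -1.   ]] [-0.04965511  0.01952572 -4.34893299]
[ 0.13635505 -0.6598744  11.36995301]
```

View pics/back.png

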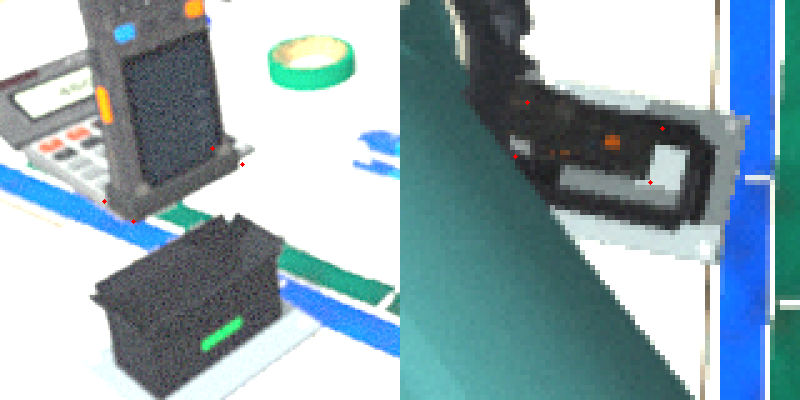

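The terminal hangs above the pocket, with its nose matching the predicted corners (104,202) to (242,164). I shift over and lower it with force checks.

Emit:
step_arm(gripper=[-1, -1, -1, -1, -1, -1], slide=[[0.1, -0.6, 0], [0, 0, 1.5], [0, 0, 1.5], [0, 0, 1.5], [0, 0, 0.5], [0, 0, 0]], delta_rot=[[0, 0, 0], [0, 0, 0], [0, 0, 0], [0, 0, 0], [0, 0, 0], [0, 0, 0]])

```text
time: 22.65
tool_pos: [0.5828, 0.2456, 0.2262]
orientation: [0.766, 0.643, -0.001, -0.001]
contact_force: [0.6, -0.2, -3.4]
width: 0.0262
grasp_force: 100.8
```

Emit:
step_arm(gripper=[-1, -1, -1, -1, -1], slide=[[0, 0, 0.5], [0, 0, 0.5], [0, 0, 0.5], [0, 0, 0.5], [0, 0, 0]], delta_rot=[[0, 0, 0], [0, 0, 0], [0, 0, 0], [0, 0, 0], [0, 0, 0]])

```text
time: 23.15
tool_pos: [0.583, 0.2457, 0.207]
orientation: [0.766, 0.643, -0.001, -0.0]
contact_force: [0.5, -0.5, -4.3]
width: 0.0268
grasp_force: 101.1
```

Emit:
step_arm(gripper=[-1, -1, -1, -1, -1, -1, -1, -1], slide=[[0, 0, 0.6], [0, 0, 0.6], [0, 0, 0.6], [0, 0, 0.6], [0, 0, 0.6], [0, 0, 0.4], [0, 0, 0], [0, 0, 0]], delta_rot=[[0, 0, 0], [0, 0, 0], [0, 0, 0], [0, 0, 0], [0, 0, 0], [0, 0, 0], [0, 0, 0], [0, 0, 0]])

```text
time: 23.95
tool_pos: [0.5835, 0.2461, 0.174]
orientation: [0.766, 0.643, 0.0, -0.0]
contact_force: [-0.4, 0.6, -4.5]
width: 0.0267
grasp_force: 101.2
```

Emit:
step_arm(gripper=[-1, -1, -1, -1, -1, -1], slide=[[0, 0, 0.3], [0, 0, 0.3], [0, 0, 0.3], [0, 0, 0.2], [0, 0, 0], [0, 0, 0]], delta_rot=[[0, 0, 0], [0, 0, 0], [0, 0, 0], [0, 0, 0], [0, 0, 0], [0, 0, 0]])

```text
time: 24.55
tool_pos: [0.5834, 0.2461, 0.1629]
orientation: [0.766, 0.643, -0.0, -0.0]
contact_force: [0.4, 0.3, -4.2]
width: 0.0265
grasp_force: 101.2
```

Emit:
step_arm(gripper=[-1, -1, -1, -1], slide=[[0, 0, 0.1], [0, 0, 0.1], [0, 0, 0.1], [0, 0, 0]], delta_rot=[[0, 0, 0], [0, 0, 0], [0, 0, 0], [0, 0, 0]])

```text
time: 24.95
tool_pos: [0.5833, 0.246, 0.1597]
orientation: [0.766, 0.643, -0.0, -0.0]
contact_force: [-0.4, 0.6, -3.8]
width: 0.0267
grasp_force: 101.2
```

Emit:
step_arm(gripper=[-1, -1, -1], slide=[[0, 0, 0.1], [0, 0, 0.1], [0, 0, 0]], delta_rot=[[0, 0, 0], [0, 0, 0], [0, 0, 0]])

```text
time: 25.25
tool_pos: [0.5833, 0.2459, 0.1577]
orientation: [0.766, 0.643, -0.0, -0.0]
contact_force: [-0.1, -0.1, -4.2]
width: 0.0267
grasp_force: 101.2
```

Emit:
step_arm(gripper=[-1, -1, -1], slide=[[0, 0, 0.1], [0, 0, 0], [0, 0, 0]], delta_rot=[[0, 0, 0], [0, 0, 0], [0, 0, 0]])

```text
time: 25.55
tool_pos: [0.5836, 0.246, 0.1575]
orientation: [0.766, 0.643, 0.0, 0.0]
contact_force: [-1.8, -1.7, 1.5]
width: 0.0266
grasp_force: 101.7
```

Emit:
step_arm(gripper=[-1, -1, -1], slide=[[0, 0, 0.1], [0, 0, 0], [0, 0, 0]], delta_rot=[[0, 0, 0], [0, 0, 0], [0, 0, 0]])

```text
time: 25.85
tool_pos: [0.5836, 0.2461, 0.1575]
orientation: [0.766, 0.643, 0.0, 0.0]
contact_force: [-3.2, -2.6, 7.9]
width: 0.0266
grasp_force: 102.9
```

It has landed at the same height as at the grasp. I ease off, open and withdraw upward.

Emit:
step_arm(gripper=[-1, -0.3, -0.2, 0, 0.3, 0.6, 1, 1], slide=[[0, 0, -0.1], [0, 0, 0], [0, 0, 0], [0, 0, 0], [0, 0, 0], [0, 0, 0], [0, 0, 0], [0, 0, 0]], delta_rot=[[0, 0, 0], [0, 0, 0], [0, 0, 0], [0, 0, 0], [0, 0, 0], [0, 0, 0], [0, 0, 0], [0, 0, 0]], force=20)

```text
time: 26.65
tool_pos: [0.5834, 0.2461, 0.1569]
orientation: [0.766, 0.643, 0.0, -0.0]
contact_force: [0.3, -0.4, -0.5]
width: 0.0854
grasp_force: 0.0
```

Emit:
step_arm(gripper=[1, 1, 1, 1], slide=[[0, 0, 0], [0, 0, 0], [0, 0, 0], [0, 0, 0]], delta_rot=[[0, 0, 0], [0, 0, 0], [0, 0, 0], [0, 0, 0]])

```text
time: 27.05
tool_pos: [0.5834, 0.246, 0.1569]
orientation: [0.766, 0.643, -0.0, 0.0]
contact_force: [-0.0, 0.3, -0.3]
width: 0.0853
grasp_force: 0.0
```

Emit:
step_arm(gripper=[1, 1, 1, 1, 1, 1, 1, 1], slide=[[0, 0, -1], [0, 0, -2], [0, 0, -3], [0, 0, -3], [0, 0, -3], [0, 0, -2], [0, 0, 0], [0, 0, 0]], delta_rot=[[0, 0, 0], [0, 0, 0], [0, 0, 0], [0, 0, 0], [0, 0, 0], [0, 0, 0], [0, 0, 0], [0, 0, 0]])

```text
time: 27.85
tool_pos: [0.5833, 0.246, 0.2972]
orientation: [0.766, 0.643, 0.0, 0.0]
contact_force: [-0.8, -0.5, -0.4]
width: 0.0855
grasp_force: 0.0
```

Run:
```python
from h import *
f=env.grab_frame("side");print(env.sense()["contact_force"],env.sense()["time"],env.sense()["qd"])
o=cv2.imread("pics/side0.png")
cv2.imwrite("pics/end.png",np.hstack([cv2.resize(f[150:350,140:340],(400,400)),cv2.resize(o[150:350,140:340],(400,400))]))
```

```text
[ 0.16701208  0.11142033 -0.07779812] 27.9 [-5.97131094e-04  1.56205037e-02  7.23545773e-03  1.37041414e-02
  2.26568365e-03  4.33564063e-04 -7.16258353e-05]
```

View pics/end.png

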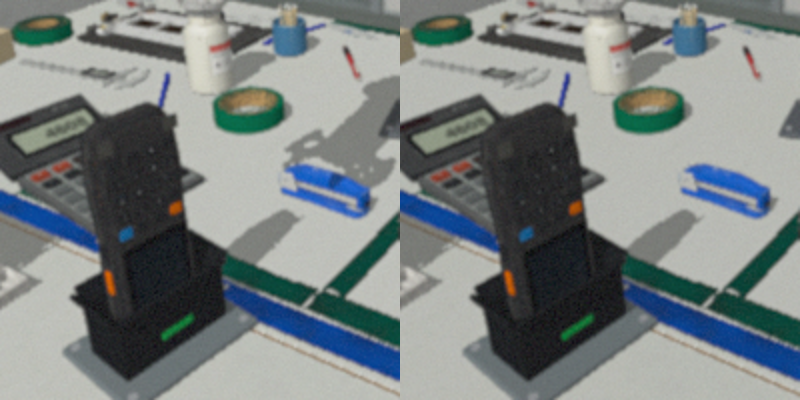

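The terminal stands at (135,210) just as in the starting picture on the right, and the bystanders in view (stapler and tape roll) are unmoved. Time to hand the job in.

```bash
python3 -c "
from bench import env
print(env.finish_job())"
```

```text
the job is handed in; nothing more can be done
None
```

I pressed the terminal on the grey post's pad at about 7–8 N and held it still for about 2 s, twice: the second time re-centred by 3 mm. I then set it back nose down in its stand, let go and handed the job in; no verdict was returned.

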